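# Turn the shade-book leaf

## Task

A shade book lies open on the sale table, its one stiff leaf standing half raised over the right-hand page, and a small carton lies on the left-hand page. First push the carton off the book so that it lies flat on the table, then turn the leaf over its spine with your fingertips and press it down flat on the left-hand page. Do not grip or lift anything: only push and press, lightly, and leave everything else on the table where it stands.

Things in the scene. Friction and masses are not known exactly. Their poses are not given: they have to be found in the camera images.
- book: Open shade book, fixed: black base board 190 (x, along the spine) x 310 (y) x 4 mm with two grey pages, tops 10 mm above the table, each 170 mm long and from 11 to 146 mm off the spine. Origin: centre of the underside, on the table, below the spine's middle. +x: along the spine, roughly away from the robot; +y: toward the left-hand page, where the leaf must end; z up.
- spine (a point): Middle of the leaf's hinge axis, which runs along the book's x, 12 mm above the table. The metal knuckles around it rise to 19 mm above the table.
- leaf (a joint): Turn of the leaf, rad: 0 = flat on the right page, pi/2 upright, pi (stop) = flat on the left page, upper face then 14 mm above the table. Rigid white board 170 mm along the spine, reaching 140 mm from the hinge axis, 4 mm thick, 0.1 kg. It starts at 0.5 to 0.85. The hinge is stiff (0.13 N m): the leaf stays at any angle it is left at, so push it all the way and press it down.
- leaf_edge (a point): Middle of the leaf's free edge (black strip), 140 mm from the hinge axis, in the mid plane of the leaf.
- carton_center (a point): Centre of the closed rectangular carton that lies on the left-hand page: 90 x 24 x 24 mm, about 60 g, loose. Its own x axis runs along its length, roughly along the spine. The centre is 22 mm above the table while it lies on the page, 12 mm once it lies flat on the table.
- cup_a: Bystander: red tester cup beyond the far end of the book, right, mouth diameter 66 mm, 75 mm high. Origin: centre of its foot.
- cup_b: Bystander: the same red cup, beyond the far end of the book, left.
- lipstick: Bystander: lipstick standing upright beyond the far end of the spine, diameter 20 mm, 78 mm high. Origin: centre of its foot.
- jar: Bystander: closed cream jar, diameter 56 mm, 45 mm high, at the near end of the book, right. Origin: centre of its foot.
- tape: Bystander: empty tape roll lying on its side face, outer diameter 90 mm, 40 mm high, at the near end of the book, left. Origin: centre of its underside.
- compact: Bystander: round black powder compact, diameter 62 mm, 16 mm high, on the table to the right of the book. Origin: centre of its underside.
- upright_carton: Bystander: a carton like the other but standing on end on the table well to the left of the book, 24 x 24 mm, 90 mm high. Origin: centre of its underside.
Mind the look-alikes: they are no part of the job. What is shaped like the part that bears carton_center but purple is not meant.

How it is judged (in metres and radians):
On the way, in this order (a step that is already met when the one before it is completed fails the run):
1. the carton lies flat on the table, off the book, while the leaf is still on the right-hand side (height (world z) of carton_center between 0.008 and 0.0145 m and value of joint leaf below 1.4 rad), for 0.2 s.
2. the leaf has been turned over and lies flat on the left-hand page (value of joint leaf above 3.05 rad), for 0.2 s.
At the end, for the whole second after the job is handed in: The leaf lies flat on the left-hand page (turned by more than 3.05 rad, within about 5 degrees of flat) and at rest; the carton lies flat on the table, off the book, at rest (its centre under 14.5 mm above the table) (value of joint leaf above 3.05 rad and velocity of joint leaf between -0.05 and 0.05 rad/s and height (world z) of carton_center between 0.008 and 0.0145 m and linear speed of carton below 0.02 m/s); the robot touches nothing.
It fails at once if the carton is lifted or stood up (its centre more than 42 mm above the table) (height (world z) of carton_center above 0.042 m).
It fails at once if the carton is gripped or jammed hard (over 30 N between fingers and carton) (contact force between the fingers and carton above 30 N).
It fails at once if the leaf is gripped or pressed hard (over 35 N between fingers and leaf) (contact force between the fingers and leaf above 35 N).
It fails at once if one of the other things on the table is moved by more than 20 mm or tipped (distance of any of cup_a, cup_b, lipstick, jar, tape, compact, upright_carton from where it was at the start of the episode above 0.02 m or angle between any of cup_a, cup_b, lipstick, jar, tape, compact, upright_carton's own z axis and vertical above 0.35 rad).
It also fails if it takes over 58 s, if anything falls off the work surface, if the arm or the gripper's body presses on something with over 40 N, if the wrist force passes 120 N, or if a joint passes its speed limit or range.

## Robot

A 6-joint arm with a two-finger parallel gripper is mounted at the origin on the work surface. World frame = base frame: x ahead of the robot, y to its left, z up, the work surface at z = 0. Lengths are in mm, angles in rad, forces in N, time in s.
With the tool pointing down it reaches from about 350 to 725 mm from the base axis. Payload 6 kg.
Tool frame: the origin (TCP) lies midway between the tips of the shut fingers; the grasp point (between the pads) lies 19 mm behind it; z points along the fingers, y is the direction in which the jaws open and shut (so a half turn about z gives the same grasp; the last joint's range is limited). The gripper opens to 85 mm and grips with 20 to 120 N. Pads are 22 mm wide; open, the fingers measure 114 mm over their backs; the gripper's body (76 mm by 85 mm) begins 54 mm behind the grasp point. The pads swing forward as they close: fully open they stand 13 mm farther back than shut.
Start: joints at [-0.844, 0.04, 0.085, 0, -1.615, -0.334], TCP at [229.67, -554.275, 194.761] pointing down, gripper open.
Joint ranges: [-2.56, 2.56], [-1.29, 2.01], [-1.08, 1.49], [-3.29, 1.98], [-2.81, -0.18], [-2.99, 2.99]. Speed limits (rad/s): [2.57, 2.57, 3.01, 3.14, 3.14, 3.14].

## Interface

Orientations are given as a 3x3 rotation matrix whose columns are the frame's x, y, z axes.
In Python, from rig import sensors, viewer, order gives the robot as it stands.
- The arm moves only by the tool arm_command, never from a script. Its arguments are lists of equal length, an entry for each row: "translation": the shift along the tool's x, y, z in m, a list of three; "twist": the turn, a rotation vector about the tool's x, y, z in rad, a list of three; "gripper": the finger opening in m, from 0 to 0.0854. A call has 1 to 5 rows; each row shifts and turns the pose as measured when the row begins, along the tool's axes as they then stand; what a row does not reach is not made up. A row lasts 1/8 s, in which the tool goes at most 62.5 mm and 10.7 degrees, less where a joint would pass 70% of its speed; a pose out of reach is approached as far as the arm can. A call is refused whole if a number of a shift passes 0.0625 or a number of a turn 0.188, either way. A call with a gripper value outside its range is refused whole. The fingers move at their own pace and stop on an object; the grip force is fixed at half the most. Time passes only in rows, so rows that do not move let the fingers close. It gives the time, the measured TCP pose, the force and the opening at its end, in the units of the state.
- sensors.state(): the state, without advancing time (a new reading comes with each control period).
- viewer.camera(name): name is "scene" or "top" or "wrist"; returns a dict with "frame" (420x560x3 uint8, red, green, blue), "depth" (420x560 float32, mm along the optical axis (not along the pixel's ray), 0 where there is no reading), "fx", "fy", "cx", "cy" (pixels), "rvec" (rotation vector, rad) and "tvec" (3), from world to camera coordinates, as OpenCV has them. Camera axes: x right, y down, z forward; pixel columns grow to the right and rows downward; lengths in mm; the calibration is good to about 2 mm. The wrist camera is an equidistant fisheye: a pixel r from the principal point sees the ray r / f radians off the axis. A picture is of the moment at which its call begins.
- order.sign_off(): hands the job in, once; it reports no verdict.
The state is a dict: "clock": time; "joint_pos": joint angles; "joint_vel": joint speeds; "tau": joint torques, N m; "tool_pos": TCP position; "tool_rot": TCP orientation; "force": force on the tool from outside, world axes, zero at the start; "torque": the same for the moment, N m; "opening": opening from 0.0 (shut) to 1.0 (fully open).
Only numpy, scipy, OpenCV 4.12 (cv2) and the standard library are available. Lean on these libraries where they do the work, as an engineer would, in place of code of your own. Each camera call takes 0.05 s, during which the arm holds its last target. There are 200 camera calls.

## Working session

There is one attempt and no reset: what is moved stays moved. The work goes in short steps, Python scripts to look and compute and a tool call to move; the robot and the scene stay as the last step left them, time stands still between calls to the robot, and variables do not carry over. Pictures are saved under pics/ and viewed, about 8 in all and at most 12, crops included, and the job is handed in when it is done.

Besides the shell and the picture viewer there is one more tool, called by a JSON object that holds its "api" and its "payload". arm_command: Moves the arm, as the interface text tells. Its arguments: {"type":"object","properties":{"translation":{"type":"array","items":{"type":"array","items":{"type":"number"}}},"twist":{"type":"array","items":{"type":"array","items":{"type":"number"}}},"gripper":{"type":"array","items":{"type":"number"}}},"required":["translation","twist","gripper"]}

```bash
ls; mkdir -p pics
cat > h.py <<'E'
import numpy as np, cv2
from rig import sensors, viewer, order
def cam(n):
    c=viewer.camera(n); c['R']=cv2.Rodrigues(np.array(c['rvec'],float))[0]; c['t']=np.array(c['tvec'],float).ravel(); return c
def save(c,p): cv2.imwrite(p,cv2.cvtColor(c['frame'],cv2.COLOR_RGB2BGR))
def pts(c): # world point per pixel from depth (pinhole)
    d=c['depth']; v,u=np.indices(d.shape)
    P=np.stack([(u-c['cx'])/c['fx']*d,(v-c['cy'])/c['fy']*d,d],-1)
    return (P-c['t'])@c['R']
def plane(c,uv,z):
    uv=np.atleast_2d(uv).astype(float)
    r=np.c_[(uv[:,0]-c['cx'])/c['fx'],(uv[:,1]-c['cy'])/c['fy'],np.ones(len(uv))]@c['R']
    o=-c['R'].T@c['t']; return o+r*((z-o[2])/r[:,2])[:,None]
def st():
    s=sensors.state(); 
    print({k:np.round(s[k],3).tolist() for k in ('clock','tool_pos','tool_rot','force','opening','joint_pos')}); return s
E
python3 - <<'E'
from h import *
st()
for n in('top','scene'):
    c=cam(n); save(c,f'pics/{n}0.png'); np.save(f'{n}0.npy',c,allow_pickle=True); print(n,-c['R'].T@c['t'],c['fx'])
E
```

```text
pics
{'clock': 0.0, 'tool_pos': [229.588, -553.896, 193.734], 'tool_rot': [[-0.924, -0.383, -0.001], [-0.383, 0.924, 0.002], [0.0, 0.002, -1.0]], 'force': [0.196, 0.321, 0.153], 'opening': 1.0, 'joint_pos': [-0.844, 0.041, 0.084, -0.0, -1.615, -0.334]}
top [ 507.56275912   75.41424968 1025.56985263] 438.9581928197903
scene [1433.21993352 -109.82551861  636.67657992] 461.2931919874105
```

View pics/top0.png

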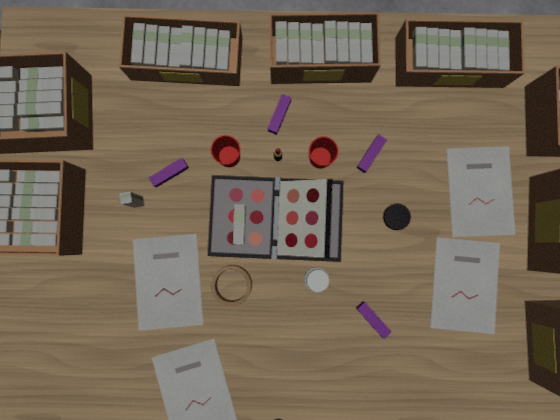

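View pics/scene0.png

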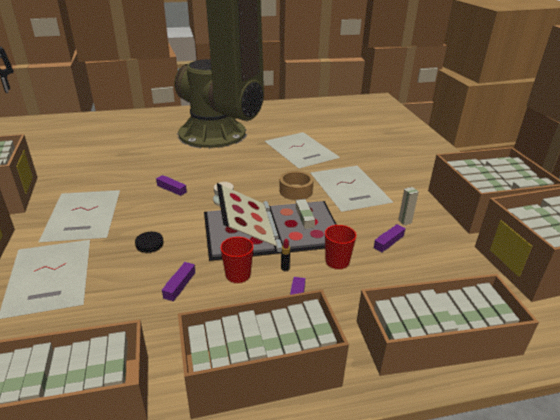

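The carton is the white/green box at top (239,225). Look-alikes are the purple boxes at (279,114), (372,153), (168,172) and (373,320), the upright carton at (131,200), and the boxed stock at the borders. The leaf is at (303,218), with its black edge at about (328,218).

Run:
```python
from h import *
c=np.load('top0.npy',allow_pickle=True).item()
P=pts(c); f=c['frame'].astype(int); 
big=cv2.resize(c['frame'][140:310,100:420],None,fx=2.5,fy=2.5,interpolation=cv2.INTER_CUBIC); cv2.imwrite('pics/crop1.png',big[:,:,::-1])
z=P[...,2]
# book base: dark gray pixels, near book
m=((f.max(2)<60)&(abs(z-4)<6)).astype(np.uint8); m[:,:200]=0;m[:,350:]=0;m[:165]=0;m[270:]=0
n,l,s,_=cv2.connectedComponentsWithStats(m,connectivity=8)
yx=np.argwhere(m)[:,::-1]; 
k=np.isin(l,[i for i in range(1,n) if s[i,4]>15]); yx=np.argwhere(k)[:,::-1]
W=plane(c,yx,4)[:,:2]; r=cv2.minAreaRect(W.astype(np.float32)); print('base rect',r)
# table z check & carton
print('table z',np.median(z[280:320,60:120]))
roi=np.zeros_like(z,bool); roi[195:255,222:262]=1
m=roi&(z>26)&(z<45); q=P[m]; print('carton top n',m.sum(),np.median(q[:,2]),cv2.minAreaRect(q[:,:2].astype(np.float32)))
# leaf: points z>25 in right region
roi[:]=0; roi[180:258,280:335]=1; m=roi&(z>25)
q=P[m]; print('leaf',m.sum(),q.min(0),q.max(0)); A=np.c_[q[:,:2],np.ones(len(q))]
s=np.linalg.lstsq(A,q[:,2],rcond=None); print('plane',s[0],'ang',np.arctan(np.hypot(*s[0][:2])),np.sqrt(s[1]/len(q)))
def obj(name,b,h):
    u0,v0,u1,v1=b; m=np.zeros_like(z,bool); m[v0:v1,u0:u1]=1; m&=z>h; q=P[m]; print(name,q[:,:2].min(0).round(),q[:,:2].max(0).round(),q[:,2].max().round())
obj('upright',(115,185,148,215),20);obj('tape',(208,262,258,308),15);obj('jar',(302,265,332,296),20);obj('compact',(380,200,415,235),8);obj('lip',(268,142,288,164),20);obj('cupb',(207,133,243,168),20);obj('purpleL',(145,155,190,190),8)
```

```text
base rect ((571.5156860351562, 80.34619903564453), (307.86114501953125, 188.6577606201172), 88.15196228027344)
table z -0.562209131445522
carton top n 439 33.842265277173546 ((555.6256713867188, 164.7482147216797), (25.02724266052246, 88.82193756103516), 88.82267761230469)
leaf 3676 [483.4550452  -39.24543915  25.12770185] [ 655.33617246   75.41424968 1025.56985263]
plane [-9.38525404e-02 -4.11496294e-01  1.19834698e+02] ang 0.3993806796671758 [54.44817117]
upright [508.  75.] [620. 416.] 1026.0
tape [374.  75.] [508. 224.] 1026.0
jar [407. -38.] [508.  75.] 1026.0
compact [ 508. -228.] [608.  75.] 1026.0
lip [508.  69.] [721.  88.] 1026.0
cupb [684. 162.] [749. 225.] 79.0
purpleL [508.  75.] [709. 375.] 1026.0
```

View pics/crop1.png

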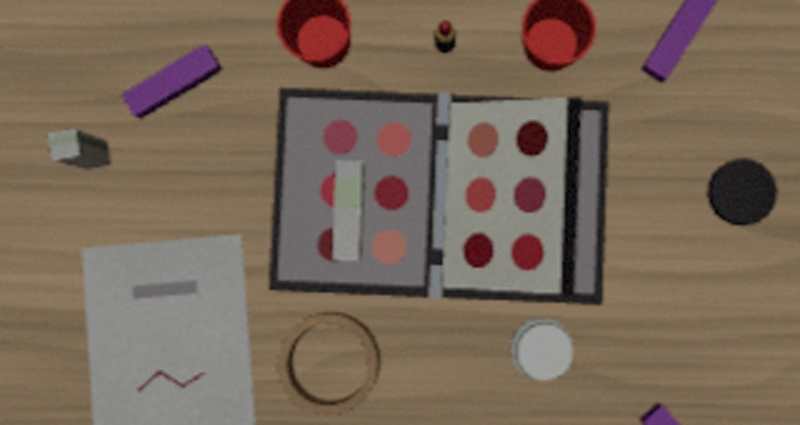

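```bash
cat >> h.py <<'E'
from scipy.spatial.transform import Rotation as Ro
BO=np.array([571.5,80.3,0]); YAW=-0.032
XB=np.array([np.cos(YAW),np.sin(YAW),0]); YB=np.array([-np.sin(YAW),np.cos(YAW),0])
RT=np.c_[-YB,-XB,[0,0,-1]]
def book(p): p=np.asarray(p,float)-BO; return np.array([p@XB,p@YB,p[2]])
def plan(tb,n,s=None):
    "rows to book-frame target tb, n rows"
    s=s or sensors.state(); p=np.array(s['tool_pos'],float); R=np.array(s['tool_rot'],float)
    t=BO+tb[0]*XB+tb[1]*YB+np.array([0,0,tb[2]])
    w=Ro.from_matrix(R.T@RT).as_rotvec(); print('book now',book(p).round(1),'rot err',w.round(3),'F',np.round(s['force'],1),'op',round(float(s['opening']),2),'t',round(float(s['clock']),2))
    for i in range(n):
        k=R@Ro.from_rotvec(w*i/n).as_matrix()
        print((k.T@(t-p)/n/1000).round(4).tolist(),(w/n).round(3).tolist())
E
python3 - <<'E'
from h import *
c=np.load('top0.npy',allow_pickle=True).item()
P=pts(c); z=np.where(c['depth']>0,P[...,2],-99)
B=(P-BO)@np.c_[XB,YB,[0,0,1]]
m=np.zeros_like(z,bool); m[185:252,284:324]=1; m&=z>20
q=B[m]; a=np.polyfit(q[:,1],q[:,2],1); print('leaf',a,'ang',np.arctan(-a[0]),'res',np.std(q[:,2]-np.polyval(a,q[:,1])),'zero at y',(12-a[1])/a[0],len(q))
for u in range(320,335,2): print(u,c['frame'][218,u],B[218,u].round(1))
def obj(name,b,h):
    u0,v0,u1,v1=b; m=np.zeros_like(z,bool); m[v0:v1,u0:u1]=1; m&=z>h; q=B[m]; print(name,q.min(0).round(),q.max(0).round())
obj('upright',(115,185,148,215),20);obj('tape',(208,262,258,308),15);obj('jar',(302,265,332,296),20);obj('compact',(380,200,415,235),8);obj('lip',(268,142,288,164),20);obj('cupb',(207,133,243,168),20);obj('cupa',(305,133,343,170),20);obj('purpleL',(145,155,190,190),8)
obj('carton',(225,195,255,250),26)
plan([-19,54,195],14)
E
```

```text
leaf [-0.62832986 15.71683705] ang 0.5609902413068878 res 1.8635737975765219 zero at y 5.915423190904555 2675
320 [140 140 131] [ -1.  -96.6  76.5]
322 [139 138 130] [  -0.9 -100.8   77.7]
324 [140 141 131] [  -0.8 -105.1   78.6]
326 [21 21 20] [  -0.8 -109.1   81.2]
328 [23 23 25] [  -1.2 -112.4   90. ]
330 [33 32 30] [  -0.9 -116.9   88.5]
332 [109 105 107] [   4.4 -130.5   12. ]
334 [111 106 106] [   4.8 -135.5    9.1]
upright [ 10. 309.  20.] [ 38. 337.  96.]
tape [-201.   50.   15.] [-112.  139.   44.]
jar [-161. -123.   20.] [-113.  -73.   51.]
compact [ -15. -309.    9.] [  46. -248.   23.]
lip [135.  -6.  21.] [149.  12.  82.]
cupb [109.  86.  20.] [173. 150.  79.]
cupa [ 116. -129.   20.] [180. -65.  79.]
purpleL [ 60. 211.   8.] [130. 297.  28.]
carton [-63.  71.  27.] [26. 97. 39.]
book now [-321.4 -644.9  193.9] rot err [ 1.000e-03  1.000e-03 -1.146e+00] F [-0.2  0.1 -0.1] op 1.0 t 0.1
[-0.0403, 0.0366, -0.0] [0.0, 0.0, -0.082]
[-0.0431, 0.0332, -0.0] [0.0, 0.0, -0.082]
[-0.0457, 0.0295, -0.0] [0.0, 0.0, -0.082]
[-0.0479, 0.0257, -0.0] [0.0, 0.0, -0.082]
[-0.0499, 0.0217, -0.0] [0.0, 0.0, -0.082]
[-0.0515, 0.0175, -0.0001] [0.0, 0.0, -0.082]
[-0.0528, 0.0133, -0.0001] [0.0, 0.0, -0.082]
[-0.0537, 0.0089, -0.0001] [0.0, 0.0, -0.082]
[-0.0542, 0.0045, -0.0001] [0.0, 0.0, -0.082]
[-0.0544, 0.0, -0.0001] [0.0, 0.0, -0.082]
[-0.0542, -0.0044, -0.0001] [0.0, 0.0, -0.082]
[-0.0537, -0.0088, -0.0001] [0.0, 0.0, -0.082]
[-0.0528, -0.0132, -0.0001] [0.0, 0.0, -0.082]
[-0.0515, -0.0174, -0.0001] [0.0, 0.0, -0.082]
```

{"api": "arm_command", "payload": {"translation": [[-0.04,0.036,0],[-0.043,0.033,0],[-0.046,0.029,0],[-0.048,0.026,0],[-0.05,0.022,0]], "twist": [[0,0,-0.082],[0,0,-0.082],[0,0,-0.082],[0,0,-0.082],[0,0,-0.082]], "gripper": [0.04,0.04,0.04,0.04,0.04]}}

```text
clock: 0.72
tool_pos: [345.3, -302.7, 189.8]
tool_rot: [[-0.691, -0.723, -0.006], [-0.723, 0.691, 0.007], [-0.001, 0.009, -1.0]]
force: [0.5, 0.2, -0.3]
opening: 0.467
```

{"api": "arm_command", "payload": {"translation": [[-0.051,0.017,0],[-0.053,0.013,0],[-0.054,0.009,0],[-0.054,0.005,0],[-0.054,0,0]], "twist": [[0,0,-0.082],[0,0,-0.082],[0,0,-0.082],[0,0,-0.082],[0,0,-0.082]], "gripper": [0.04,0.04,0.04,0.04,0.04]}}

```text
clock: 1.35
tool_pos: [459.4, -46.6, 190.2]
tool_rot: [[-0.331, -0.944, -0.005], [-0.944, 0.331, 0.008], [-0.006, 0.007, -1.0]]
force: [0.8, 0.2, 0.4]
opening: 0.466
```

```bash
python3 -c "
from h import *
plan([-19,54,120],6)"
```

```text
book now [-107.9 -130.4  190.2] rot err [ 0.006  0.007 -0.306] F [0.8 0.2 0.4] op 0.47 t 1.35
[-0.0337, -0.005, 0.0119] [0.001, 0.001, -0.051]
[-0.0334, -0.0067, 0.0118] [0.001, 0.001, -0.051]
[-0.033, -0.0084, 0.0118] [0.001, 0.001, -0.051]
[-0.0326, -0.01, 0.0118] [0.001, 0.001, -0.051]
[-0.0321, -0.0116, 0.0117] [0.001, 0.001, -0.051]
[-0.0314, -0.0133, 0.0117] [0.001, 0.001, -0.051]
```

{"api": "arm_command", "payload": {"translation": [[-0.042,-0.007,0],[-0.042,-0.009,0.005],[-0.041,-0.012,0.015],[-0.04,-0.014,0.025],[-0.032,-0.014,0.025]], "twist": [[0.001,0.001,-0.062],[0.001,0.001,-0.062],[0.001,0.001,-0.062],[0.001,0.001,-0.062],[0.001,0.001,-0.062]], "gripper": [0.04,0.04,0.04,0.04,0.04]}}

```text
clock: 1.98
tool_pos: [558.6, 144.0, 119.9]
tool_rot: [[-0.013, -1.0, 0.001], [-1.0, 0.013, 0.004], [-0.004, -0.001, -1.0]]
force: [-0.1, -0.4, 1.1]
opening: 0.47
```

Run:
```python
from h import *
plan([-19,54,16],4)
c=cam('wrist'); save(c,'pics/w1.png'); c=cam('scene'); cv2.imwrite('pics/s1.png',cv2.resize(c['frame'][150:290,170:430],None,fx=3,fy=3)[:,:,::-1])
```

```text
book now [-15.   63.3 119.9] rot err [-0.001  0.004  0.019] F [-0.1 -0.4  1.1] op 0.47 t 1.98
[0.0024, 0.0011, 0.026] [-0.0, 0.001, 0.005]
[0.0024, 0.0011, 0.026] [-0.0, 0.001, 0.005]
[0.0024, 0.001, 0.026] [-0.0, 0.001, 0.005]
[0.0023, 0.001, 0.026] [-0.0, 0.001, 0.005]
```

View pics/w1.png

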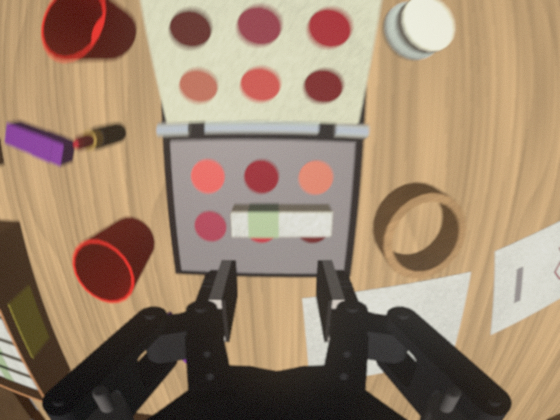

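The wrist view shows the carton lying at (282,224) on the page, with the spine at row 130 above it and the open fingers at (222,265) and (330,265). Next I descend between the spine and the carton.

{"api": "arm_command", "payload": {"translation": [[0.005,0.002,0.02],[0.004,0.002,0.025],[0,0,0.025],[0,0,0.02],[0,0,0.01]], "twist": [[0,0.002,0.01],[0,0.001,0.009],[0,0,0],[0,0,0],[0,0,0]], "gripper": [0.04,0.04,0.04,0.04,0.04]}}

```text
clock: 2.7
tool_pos: [552.0, 134.0, 14.2]
tool_rot: [[-0.034, -0.999, -0.005], [-0.999, 0.034, -0.002], [0.002, 0.005, -1.0]]
force: [-0.4, -0.1, -0.3]
opening: 0.467
```

Run:
```python
from h import *
plan([-19,100,14],5)
c=cam('scene'); cv2.imwrite('pics/s2.png',cv2.resize(c['frame'][150:290,170:430],None,fx=3,fy=3)[:,:,::-1])
```

```text
book now [-21.2  53.   14.2] rot err [ 0.005 -0.002 -0.002] F [-0.4 -0.1 -0.3] op 0.47 t 2.7
[-0.0094, -0.0004, 0.0] [0.001, -0.0, -0.0]
[-0.0094, -0.0004, 0.0] [0.001, -0.0, -0.0]
[-0.0094, -0.0004, 0.0] [0.001, -0.0, -0.0]
[-0.0094, -0.0004, 0.0] [0.001, -0.0, -0.0]
[-0.0094, -0.0004, 0.0] [0.001, -0.0, -0.0]
```

View pics/s2.png

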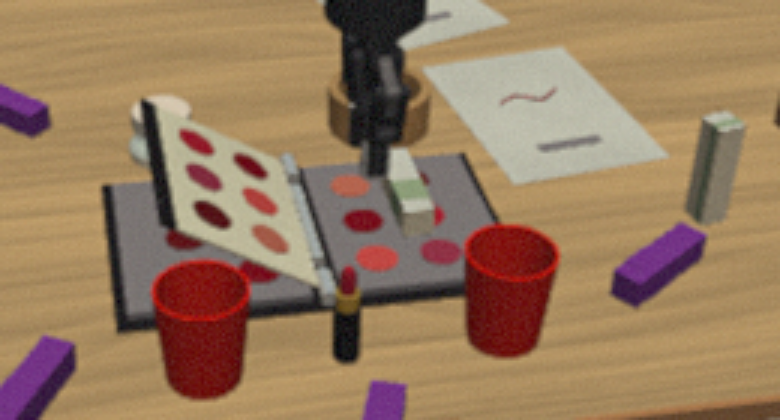

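Run:
```python
from h import *
c=cam('scene')
for b in [(6,53,14),(-48,53,14),(6,53,24),(6,53,44),(-18.5,84,34),(-63,84,34),(26,84,34),(0,40,10),(-55,40,10)]:
    w=BO+b[0]*XB+b[1]*YB+np.array([0,0,b[2]]); uv=cv2.projectPoints(w[None],c['rvec'],c['tvec'],np.array([[c['fx'],0,c['cx']],[0,c['fy'],c['cy']],[0,0,1]]),None)[0].ravel()
    print(b,((uv-[170,150])*3).round())
P=pts(c); B=(P-BO)@np.c_[XB,YB,[0,0,1]]
m=(c['depth']>0)&(abs(B[...,0]+20)<90)&(abs(B[...,1]-50)<16)&(B[...,2]>11.5)&(c['frame'].max(2)<90)
q=B[m]
for z0 in range(10,80,8):
    k=q[(q[:,2]>=z0)&(q[:,2]<z0+8)]
    if len(k): print(z0,len(k),k.min(0).round(),k.max(0).round())
```

```text
(6, 53, 14) [371. 220.]
(-48, 53, 14) [356. 182.]
(6, 53, 24) [371. 209.]
(6, 53, 44) [372. 188.]
(-18.5, 84, 34) [403. 178.]
(-63, 84, 34) [390. 148.]
(26, 84, 34) [417. 209.]
(0, 40, 10) [353. 221.]
(-55, 40, 10) [339. 183.]
50 19 [-47.  44.  52.] [13. 62. 58.]
58 34 [-48.  43.  59.] [16. 60. 65.]
66 33 [-45.  43.  66.] [18. 60. 74.]
74 34 [-44.  44.  74.] [16. 59. 82.]
```

Run:
```python
from h import *
c=cam('scene'); c2=cam('top')
for c in (c,c2):
    P=pts(c); B=(P-BO)@np.c_[XB,YB,[0,0,1]]
    m=(c['depth']>0)&(abs(B[...,0]+20)<90)&(abs(B[...,1]-50)<17)&(B[...,2]>15)
    q=B[m]
    for z0 in range(15,80,6):
        k=q[(q[:,2]>=z0)&(q[:,2]<z0+6)]
        if len(k): print(z0,len(k),k.min(0).round(),k.max(0).round())
c=cam('scene'); cv2.imwrite('pics/s3.png',cv2.resize(c['frame'][165:250,250:350],None,fx=7,fy=7)[:,:,::-1])
plan([-19,100,14],1)
```

```text
51 21 [-46.  44.  51.] [10. 64. 57.]
57 26 [-46.  44.  57.] [15. 64. 63.]
63 31 [-45.  44.  63.] [17. 66. 69.]
69 33 [-46.  44.  69.] [17. 66. 75.]
75 33 [-42.  44.  75.] [16. 65. 81.]
15 2 [-79.  37.  15.] [-70.  39.  16.]
book now [-20.   53.9  16.4] rot err [ 0.002 -0.001 -0.001] F [0.4 0.6 0.2] op 0.47 t 2.95
[-0.0461, -0.0009, 0.0023] [0.002, -0.001, -0.001]
```

View pics/s3.png

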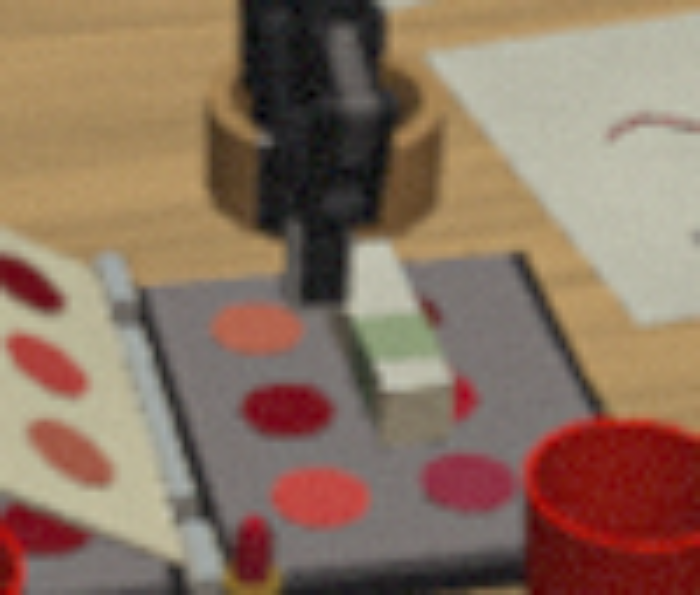

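Run:
```python
from h import *
c=cam('scene')
P=pts(c); B=(P-BO)@np.c_[XB,YB,[0,0,1]]
for v in range(186,214,2): print(v,c['frame'][v,296],B[v,292].round(),B[v,296].round(),c['depth'][v,296])
s=st()
c=cam('wrist'); save(c,'pics/w2.png'); cc=-c['R'].T@c['t']; print('wristcam',cc, book(cc), c['R'])
```

```text
186 [25 27 22] [ 13.  44. 120.] [ 47.  44. 140.] 978.2985
188 [28 15 21] [ 12.  44. 115.] [ 42.  46. 132.] 986.638
190 [28 23 25] [ 10.  45. 108.] [ 44.  46. 128.] 987.8682
192 [39 40 37] [ 14.  44. 106.] [ 36.  48. 118.] 999.69696
194 [45 45 41] [ 13.  45. 100.] [ 38.  48. 114.] 1000.97015
196 [32 30 36] [13. 45. 94.] [ 35.  48. 107.] 1006.9734
198 [39 30 38] [10. 46. 87.] [16. 53. 90.] 1032.4489
200 [31 33 40] [ 9. 46. 81.] [13. 54. 83.] 1039.1481
202 [27 32 30] [ 6. 47. 74.] [17. 54. 80.] 1037.7819
204 [30 24 29] [11. 46. 71.] [18. 54. 75.] 1039.1415
206 [25 22 25] [ 8. 47. 64.] [15. 55. 68.] 1046.1796
208 [76 73 66] [11. 46. 61.] [12. 56. 60.] 1052.852
210 [114 106 100] [-55.  63.  10.] [-58.  74.   7.] 1142.7311
212 [118 113 109] [-44.  60.  12.] [-45.  71.  10.] 1130.0262
{'clock': 3.0, 'tool_pos': [553.289, 134.866, 16.391], 'tool_rot': [[-0.033, -0.999, -0.002], [-0.999, 0.033, -0.001], [0.001, 0.002, -1.0]], 'force': [-0.047, 0.448, -0.116], 'opening': 0.468, 'joint_pos': [0.591, 0.015, -0.268, -0.0, -1.29, -0.624]}
wristcam [550.31046289  51.64263963 195.48590344] [-20.26180996 -29.32063853 195.48590344] [[-0.9994845   0.03207654  0.00135352]
 [ 0.03077683  0.94528101  0.32480241]
 [ 0.00913908  0.32467663 -0.94578093]]
```

View pics/w2.png

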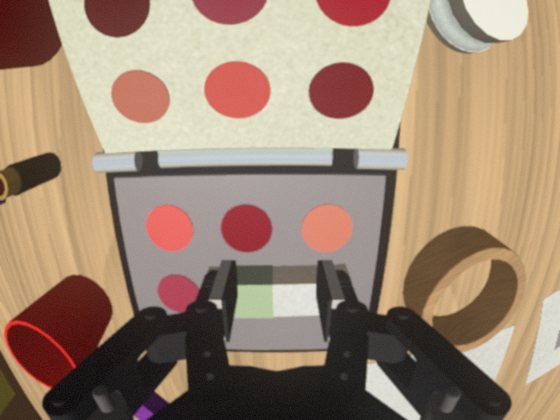

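The views disagree. The reported TCP height is 16 mm, but the cameras see the visible finger tips at about 55–60 mm. A small push toward the carton at this height is harmless either way and will show which is right.

{"api": "arm_command", "payload": {"translation": [[-0.006,0,0],[-0.006,0,0],[-0.006,0,0],[-0.006,0,0],[0,0,0]], "twist": [[0,0,0],[0,0,0],[0,0,0],[0,0,0],[0,0,0]], "gripper": [0.04,0.04,0.04,0.04,0.04]}}

```text
clock: 3.68
tool_pos: [554.6, 161.4, 17.4]
tool_rot: [[-0.032, -0.999, -0.0], [-0.999, 0.032, 0.0], [-0.0, 0.0, -1.0]]
force: [0.4, 0.0, -0.9]
opening: 0.467
```

```bash
cat >> h.py <<'E'
def carton():
    c=cam('scene'); P=pts(c); B=(P-BO)@np.c_[XB,YB,[0,0,1]]; f=c['frame'].astype(int)
    # green band: carton
    m=(f[...,1]>f[...,0]+8)&(f[...,1]>f[...,2]+15)&(c['depth']>0)&(B[...,0]>-90)&(B[...,0]<90)&(B[...,1]>20)&(B[...,1]<290)&(B[...,2]<50)
    q=B[m]; print('green n',len(q),np.median(q,0).round(1) if len(q) else '', (np.percentile(q,[3,97],0).round(1).tolist()) if len(q) else ''); return c,B
E
python3 - <<'E'
from h import *
plan([-19,100,14],1)
c,B=carton()
c0=np.load('scene0.npy',allow_pickle=True).item()
P=pts(c0); B=(P-BO)@np.c_[XB,YB,[0,0,1]]; f=c0['frame'].astype(int)
m=(f[...,1]>f[...,0]+8)&(f[...,1]>f[...,2]+15)&(c0['depth']>0)&(abs(B[...,0])<90)&(B[...,1]>20)&(B[...,1]<290)&(B[...,2]<50)
q=B[m]; print('start',len(q),np.median(q,0).round(1),np.percentile(q,[3,97],0).round(1).tolist())
w=cam('wrist'); print(w['fx'],w['cx'],w['cy'],w['depth'][255:285:4,222],w['depth'][255:285:4,235],w['depth'][290,265])
E
```

```text
book now [-19.5  80.5  17.4] rot err [ 0.  0. -0.] F [ 0.4  0.  -0.9] op 0.47 t 3.67
[-0.0195, -0.0005, 0.0034] [0.0, 0.0, -0.0]
green n 61 [-4.1 84.4 34. ] [[-16.5, 73.9, 31.1], [7.4, 95.0, 36.0]]
start 61 [-2.8 84.1 34.2] [[-16.8, 73.8, 30.8], [8.0, 94.9, 35.9]]
325.19226210127806 276.33086933808977 209.13668296869923 [180.03073 181.96866 149.629   145.31651 144.16959 139.46855 136.87254
 133.08838] [179.77213 181.85408 156.83846 151.96616 153.27019 153.64478 152.17311
 153.85088] 216.9296
```

The carton did not move, so the cameras are right: the real tips sit about 42 mm above the reported TCP z, while x and y agree. I'll back off and descend against the camera-measured tip height.

{"api": "arm_command", "payload": {"translation": [[0.013,0,0],[0.013,0,0],[0,0,0.012],[0,0,0.012],[0,0,0.008]], "twist": [[0,0,0],[0,0,0],[0,0,0],[0,0,0],[0,0,0]], "gripper": [0.04,0.04,0.04,0.04,0.04]}}

```text
clock: 4.4
tool_pos: [553.5, 132.1, -16.7]
tool_rot: [[-0.034, -0.999, -0.0], [-0.999, 0.034, 0.0], [-0.0, 0.0, -1.0]]
force: [-0.3, 0.1, 0.8]
opening: 0.466
```

```bash
cat >> h.py <<'E'
def tip():
    s=sensors.state(); t=book(s['tool_pos']); c=cam('scene'); P=pts(c); B=(P-BO)@np.c_[XB,YB,[0,0,1]]
    for u in range(270,330,2) if 0 else []: pass
    m=(c['depth']>0)&(abs(B[...,1]-t[1])<14)&(B[...,0]-t[0]>5)&(B[...,0]-t[0]<45)&(B[...,2]>t[2]+20)&(B[...,2]<t[2]+75)&(c['frame'].max(2)<90)
    q=B[m]; print('rep',t.round(1),'tip z',np.percentile(q[:,2],[0,2,5]).round(1),'y',np.percentile(q[:,1],[2,98]).round(1),len(q),'F',np.round(s['force'],1))
E
python3 -c "
from h import *
tip(); carton()"
```

```text
rep [-19.6  51.2 -16.7] tip z [26.3 27.4 28.9] y [42.2 61.6] 81 F [-0.3  0.1  0.8]
green n 64 [-3.8 84.5 34.1] [[-15.5, 74.0, 31.3], [8.8, 96.2, 35.8]]
```

{"api": "arm_command", "payload": {"translation": [[0,0,0.008],[-0.008,0,0],[-0.008,0,0],[-0.008,0,0],[-0.008,0,0]], "twist": [[0,0,0],[0,0,0],[0,0,0],[0,0,0],[0,0,0]], "gripper": [0.04,0.04,0.04,0.04,0.04]}}

```text
clock: 5.12
tool_pos: [554.8, 166.7, -24.8]
tool_rot: [[-0.034, -0.999, -0.0], [-0.999, 0.034, -0.0], [0.0, 0.0, -1.0]]
force: [-0.9, -0.5, 0.3]
opening: 0.468
```

```bash
python3 -c "
from h import *
tip(); carton()"
```

```text
rep [-19.5  85.8 -24.8] tip z [11.2 14.  17.4] y [78.  98.5] 84 F [-0.9 -0.5  0.3]
green n 41 [  0.8 114.4  34.3] [[-15.1, 101.0, 32.3], [8.8, 121.5, 36.2]]
```

{"api": "arm_command", "payload": {"translation": [[-0.008,0,0],[-0.008,0,0],[-0.008,0,0],[-0.008,0,0],[-0.008,0,0]], "twist": [[0,0,0],[0,0,0],[0,0,0],[0,0,0],[0,0,0]], "gripper": [0.04,0.04,0.04,0.04,0.04]}}

```text
clock: 5.85
tool_pos: [556.3, 209.1, -24.7]
tool_rot: [[-0.033, -0.999, -0.0], [-0.999, 0.033, -0.0], [0.0, 0.0, -1.0]]
force: [-0.3, -0.4, 1.0]
opening: 0.466
```

{"api": "arm_command", "payload": {"translation": [[-0.006,0,0],[-0.006,0,0],[-0.006,0,0],[-0.006,0,0],[0,0,0]], "twist": [[0,0,0],[0,0,0],[0,0,0],[0,0,0],[0,0,0]], "gripper": [0.04,0.04,0.04,0.04,0.04]}}

```text
clock: 6.48
tool_pos: [557.1, 235.5, -24.8]
tool_rot: [[-0.033, -0.999, -0.0], [-0.999, 0.033, 0.0], [-0.0, 0.0, -1.0]]
force: [-1.4, -0.2, -0.4]
opening: 0.471
```

```bash
python3 -c "
from h import *
tip(); c,B=carton(); cv2.imwrite('pics/s4.png',cv2.resize(c['frame'][150:290,170:430],None,fx=3,fy=3)[:,:,::-1])"
```

```text
rep [-19.4 154.6 -24.8] tip z [1.1 2.  3. ] y [145.5 168.2] 103 F [-1.4 -0.2 -0.4]
green n 48 [ -1.1 179.6  24. ] [[-15.6, 165.2, 21.9], [11.7, 189.3, 36.0]]
```

View pics/s4.png

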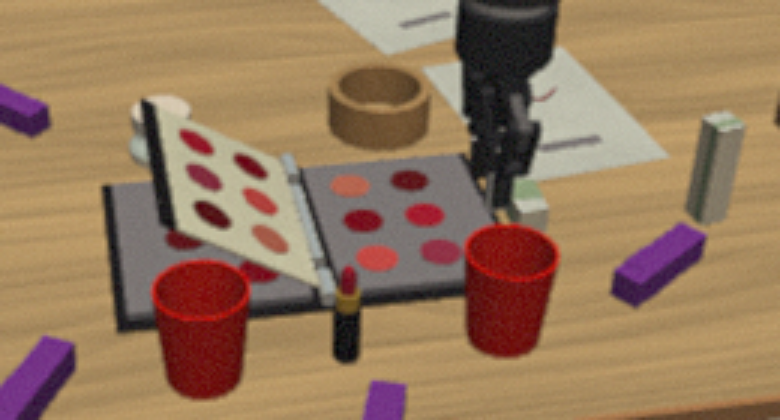

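The carton lies flat on the table (green top at z 24, y about 179, crop pixel (530,205)), past the book edge. Next I retract, rise and cross to the right of the leaf.

{"api": "arm_command", "payload": {"translation": [[0.01,0,0],[0,0,-0.03],[0,0,-0.03],[0.02,0,-0.03],[0.04,0,-0.03]], "twist": [[0,0,0],[0,0,0],[0,0,0],[0,0,0],[0,0,0]], "gripper": [0.04,0.04,0.04,0.04,0.04]}}

```text
clock: 7.2
tool_pos: [552.5, 160.7, 94.8]
tool_rot: [[-0.032, -0.999, -0.007], [-0.999, 0.032, -0.004], [0.004, 0.006, -1.0]]
force: [1.1, -1.0, 0.3]
opening: 0.468
```

{"api": "arm_command", "payload": {"translation": [[0.05,-0.003,0],[0.05,-0.003,0],[0.05,-0.003,0],[0.05,-0.003,0],[0.03,0,0]], "twist": [[0,0,0],[0,0,0],[0,0,0],[0,0,0],[0,0,0]], "gripper": [0.04,0.04,0.04,0.04,0.04]}}

```text
clock: 7.82
tool_pos: [556.8, -79.7, 100.2]
tool_rot: [[-0.033, -0.999, 0.001], [-0.999, 0.033, -0.001], [0.001, -0.001, -1.0]]
force: [0.2, -0.4, -0.3]
opening: 0.469
```

```bash
python3 -c "
from h import *
plan([-5,-150,15],4); carton(); tip()"
```

```text
book now [  -9.6 -160.4  100.2] rot err [-0.001 -0.001 -0.001] F [ 0.2 -0.4 -0.3] op 0.47 t 7.83
[-0.0026, -0.0011, 0.0213] [-0.0, -0.0, -0.0]
[-0.0026, -0.0011, 0.0213] [-0.0, -0.0, -0.0]
[-0.0026, -0.0011, 0.0213] [-0.0, -0.0, -0.0]
[-0.0026, -0.0011, 0.0213] [-0.0, -0.0, -0.0]
green n 61 [ -2.  177.7  23.6] [[-16.5, 167.3, 20.7], [8.1, 189.1, 26.0]]
rep [  -9.9 -162.8  100.3] tip z [143.4 145.1 145.8] y [-170.2 -154. ] 107 F [-0.4 -1.2 -0.2]
```

{"api": "arm_command", "payload": {"translation": [[0,-0.004,0.03],[0,0,0.03],[0,0,0.02],[-0.015,0,0],[-0.01,0,0]], "twist": [[0,0,0],[0,0,0],[0,0,0],[0,0,0],[0,0,0]], "gripper": [0.04,0.04,0.04,0.04,0.04]}}

```text
clock: 8.55
tool_pos: [561.6, -55.2, 19.6]
tool_rot: [[-0.038, -0.999, 0.004], [-0.999, 0.038, -0.001], [0.001, -0.004, -1.0]]
force: [0.4, 1.0, 0.7]
opening: 0.47
```

```bash
cat >> h.py <<'E'
def leaf():
    c=cam('top'); P=pts(c); B=(P-BO)@np.c_[XB,YB,[0,0,1]]; f=c['frame'].astype(int)
    c2=cam('scene'); P2=pts(c2); B2=(P2-BO)@np.c_[XB,YB,[0,0,1]]; f2=c2['frame'].astype(int)
    for n,B,f,d in(('top',B,f,c['depth']),('scene',B2,f2,c2['depth'])):
        r=np.hypot(B[...,1],B[...,2]-12); m=(d>0)&(abs(B[...,0])<83)&(r>40)&(r<138)&(f.min(2)>85)&(f[...,0]-f[...,2]<35)&(f[...,0]-f[...,2]>3)&(B[...,2]>11)
        q=B[m]
        if len(q)>50:
            a=np.arctan2(q[:,2]-12,-q[:,1]); print(n,len(q),'leaf ang',np.percentile(a,[10,50,90]).round(2))
    return c2
E
python3 -c "
from h import *
plan([-5,-99,53],4); tip(); leaf()"
```

```text
book now [  -5.6 -135.8   19.6] rot err [-0.004 -0.001 -0.006] F [0.4 1.  0.7] op 0.47 t 8.55
[-0.0092, -0.0001, -0.0084] [-0.001, -0.0, -0.002]
[-0.0092, -0.0001, -0.0084] [-0.001, -0.0, -0.002]
[-0.0092, -0.0001, -0.0084] [-0.001, -0.0, -0.002]
[-0.0092, -0.0001, -0.0084] [-0.001, -0.0, -0.002]
rep [  -5.6 -135.8   19.6] tip z [59.4 63.3 64.4] y [-143.4 -127.8] 84 F [0.4 1.  0.7]
top 544 leaf ang [-3.14  0.6   3.13]
scene 691 leaf ang [-3.13  0.6   0.63]
```

{"api": "arm_command", "payload": {"translation": [[-0.009,0,0],[-0.008,0,-0.006],[-0.008,0,-0.008],[-0.008,0,-0.009],[-0.007,0,-0.008]], "twist": [[0,0,0],[0,0,0],[0,0,0],[0,0,0],[0,0,0]], "gripper": [0.04,0.04,0.04,0.04,0.04]}}

```text
clock: 9.32
tool_pos: [563.3, -20.1, 56.5]
tool_rot: [[-0.04, -0.999, 0.005], [-0.999, 0.04, -0.012], [0.011, -0.006, -1.0]]
force: [-0.6, -0.3, -0.4]
opening: 0.468
```

```bash
python3 -c "
from h import *
plan([-5,-63,70],5); tip(); leaf()"
```

```text
book now [  -5.  -100.6   56.5] rot err [-0.006 -0.011 -0.008] F [-0.6 -0.3 -0.4] op 0.47 t 9.32
[-0.0075, 0.0, -0.0028] [-0.001, -0.002, -0.002]
[-0.0075, 0.0, -0.0028] [-0.001, -0.002, -0.002]
[-0.0075, 0.0, -0.0028] [-0.001, -0.002, -0.002]
[-0.0075, 0.0, -0.0027] [-0.001, -0.002, -0.002]
[-0.0075, 0.0, -0.0027] [-0.001, -0.002, -0.002]
rep [  -5.  -100.6   56.5] tip z [ 97.3  99.6 101.3] y [-107.6  -87.5] 99 F [-0.6 -0.3 -0.4]
top 325 leaf ang [-3.14  0.93  3.14]
scene 327 leaf ang [-3.14 -0.    3.13]
```

{"api": "arm_command", "payload": {"translation": [[-0.008,0,-0.004],[-0.008,0,-0.003],[-0.008,0,-0.003],[-0.008,0,-0.002],[-0.008,0,-0.002]], "twist": [[-0.003,-0.004,-0.004],[-0.002,-0.003,-0.003],[0,-0.003,0],[0,0,0],[0,0,0]], "gripper": [0.04,0.04,0.04,0.04,0.04]}}

```text
clock: 10.1
tool_pos: [565.0, 21.8, 71.2]
tool_rot: [[-0.033, -0.999, 0.001], [-0.999, 0.033, -0.002], [0.002, -0.001, -1.0]]
force: [0.2, -2.3, 1.1]
opening: 0.466
```

```bash
python3 -c "
from h import *
plan([-5,-18,80],5); tip(); leaf()"
```

```text
book now [ -4.6 -58.7  71.2] rot err [-0.001 -0.002 -0.001] F [ 0.2 -2.3  1.1] op 0.47 t 10.1
[-0.0081, 0.0001, -0.0018] [-0.0, -0.0, -0.0]
[-0.0081, 0.0001, -0.0018] [-0.0, -0.0, -0.0]
[-0.0081, 0.0001, -0.0018] [-0.0, -0.0, -0.0]
[-0.0081, 0.0001, -0.0018] [-0.0, -0.0, -0.0]
[-0.0081, 0.0001, -0.0018] [-0.0, -0.0, -0.0]
rep [ -4.6 -58.7  71.2] tip z [113.7 114.8 116.7] y [-66.5 -51.3] 99 F [ 0.2 -2.3  1.1]
top 184 leaf ang [-3.14  0.01  3.14]
scene 290 leaf ang [-3.14 -0.01  1.36]
```

{"api": "arm_command", "payload": {"translation": [[-0.008,0,-0.002],[-0.008,0,-0.002],[-0.008,0,-0.002],[-0.008,0,-0.001],[-0.008,0,0]], "twist": [[0,0,0],[0,0,0],[0,0,0],[0,0,0],[0,0,0]], "gripper": [0.04,0.04,0.04,0.04,0.04]}}

```text
clock: 10.88
tool_pos: [566.1, 64.2, 77.9]
tool_rot: [[-0.032, -0.999, 0.0], [-0.999, 0.032, -0.001], [0.001, -0.0, -1.0]]
force: [-0.0, -1.1, 1.0]
opening: 0.469
```

{"api": "arm_command", "payload": {"translation": [[-0.008,0,0],[-0.008,0,0],[-0.008,0,0],[-0.008,0,0],[0,0,0]], "twist": [[0,0,0],[0,0,0],[0,0,0],[0,0,0],[0,0,0]], "gripper": [0.04,0.04,0.04,0.04,0.04]}}

```text
clock: 11.5
tool_pos: [566.7, 99.2, 77.0]
tool_rot: [[-0.032, -0.999, -0.001], [-0.999, 0.032, -0.001], [0.001, 0.001, -1.0]]
force: [0.2, 0.1, 0.1]
opening: 0.468
```

```bash
python3 -c "
from h import *
plan([-5,47,68],5); tip(); c=leaf(); cv2.imwrite('pics/s5.png',cv2.resize(c['frame'][110:290,170:430],None,fx=3,fy=3)[:,:,::-1])"
```

```text
book now [-5.4 18.7 77. ] rot err [ 0.001 -0.001  0.   ] F [0.2 0.1 0.1] op 0.47 t 11.5
[-0.0057, -0.0001, 0.0018] [0.0, -0.0, 0.0]
[-0.0057, -0.0001, 0.0018] [0.0, -0.0, 0.0]
[-0.0057, -0.0001, 0.0018] [0.0, -0.0, 0.0]
[-0.0057, -0.0001, 0.0018] [0.0, -0.0, 0.0]
[-0.0057, -0.0001, 0.0018] [0.0, -0.0, 0.0]
rep [-5.4 18.7 77. ] tip z [ 98.7 100.2 116.2] y [10.4 26.8] 109 F [0.2 0.1 0.1]
top 439 leaf ang [-0.01  0.    0.02]
scene 651 leaf ang [-3.13  1.86  1.88]
```

View pics/s5.png

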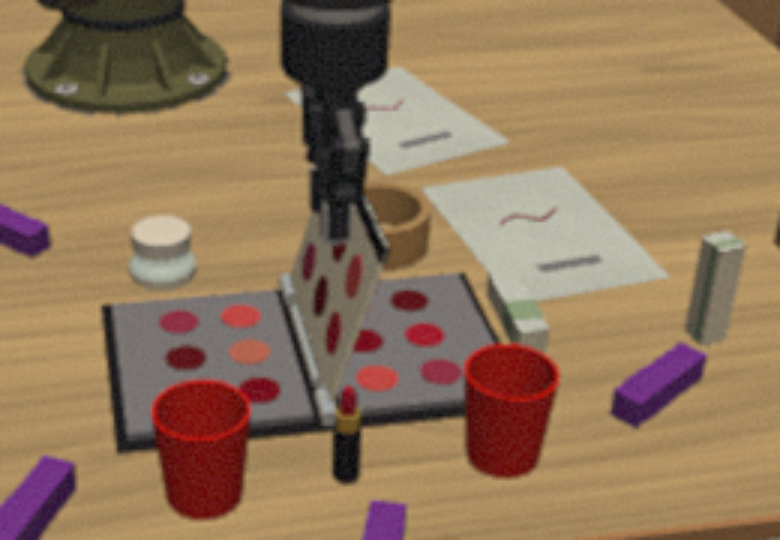

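The leaf is past upright: measured at 1.86 rad, crop pixel (340,290), with the fingers on its right face. Now I follow the arc down.

{"api": "arm_command", "payload": {"translation": [[-0.007,0,0.001],[-0.007,0,0.002],[-0.007,0,0.003],[-0.007,0,0.004],[-0.006,0,0.005]], "twist": [[0,0,0],[0,0,0],[0,0,0],[0,0,0],[0,0,0]], "gripper": [0.04,0.04,0.04,0.04,0.04]}}

```text
clock: 12.28
tool_pos: [568.2, 134.2, 61.7]
tool_rot: [[-0.033, -0.999, -0.0], [-0.999, 0.033, -0.001], [0.001, 0.0, -1.0]]
force: [-0.4, -0.8, 1.8]
opening: 0.468
```

{"api": "arm_command", "payload": {"translation": [[-0.006,0,0.005],[-0.005,0,0.005],[-0.004,0,0.006],[-0.004,0,0.006],[-0.003,0,0.006]], "twist": [[0,0,0],[0,0,0],[0,0,0],[0,0,0],[0,0,0]], "gripper": [0.04,0.04,0.04,0.04,0.04]}}

```text
clock: 12.9
tool_pos: [569.1, 158.4, 31.7]
tool_rot: [[-0.033, -0.999, 0.0], [-0.999, 0.033, -0.001], [0.001, -0.0, -1.0]]
force: [-0.2, 0.3, 0.8]
opening: 0.467
```

```bash
python3 -c "
from h import *
plan([-5,98,-3],5); tip(); leaf();carton()"
```

```text
book now [-4.9 78.  31.7] rot err [-0.    -0.001 -0.001] F [-0.2  0.3  0.8] op 0.47 t 12.9
[-0.004, 0.0, 0.0069] [-0.0, -0.0, -0.0]
[-0.004, 0.0, 0.0069] [-0.0, -0.0, -0.0]
[-0.004, 0.0, 0.0069] [-0.0, -0.0, -0.0]
[-0.004, 0.0, 0.0069] [-0.0, -0.0, -0.0]
[-0.004, 0.0, 0.0069] [-0.0, -0.0, -0.0]
rep [-4.9 78.  31.7] tip z [73.2 76.  77.6] y [68.6 84.5] 90 F [-0.2  0.3  0.8]
top 1079 leaf ang [-0.    2.54  2.58]
scene 583 leaf ang [-0.01  2.57  2.59]
green n 60 [ -5.2 178.6  23.8] [[-15.4, 167.2, 21.0], [8.2, 189.0, 26.1]]
```

{"api": "arm_command", "payload": {"translation": [[-0.004,0,0.007],[-0.003,0,0.008],[-0.003,0,0.008],[-0.002,0,0.008],[-0.001,0,0.008]], "twist": [[0,0,0],[0,0,0],[0,0,0],[0,0,0],[0,0,0]], "gripper": [0.04,0.04,0.04,0.04,0.04]}}

```text
clock: 13.72
tool_pos: [570.0, 172.1, -8.8]
tool_rot: [[-0.033, -0.999, 0.001], [-0.999, 0.033, 0.0], [-0.0, -0.001, -1.0]]
force: [0.1, 0.3, 1.0]
opening: 0.467
```

```bash
python3 -c "
from h import *
plan([-5,98,-25],5); tip(); leaf()"
```

```text
book now [-4.5 91.7 -8.8] rot err [-0.001  0.    -0.001] F [0.1 0.3 1. ] op 0.47 t 13.72
[-0.0013, 0.0001, 0.0032] [-0.0, 0.0, -0.0]
[-0.0013, 0.0001, 0.0032] [-0.0, 0.0, -0.0]
[-0.0013, 0.0001, 0.0032] [-0.0, 0.0, -0.0]
[-0.0013, 0.0001, 0.0032] [-0.0, 0.0, -0.0]
[-0.0013, 0.0001, 0.0032] [-0.0, 0.0, -0.0]
rep [-4.5 91.7 -8.8] tip z [35.6 36.  38.3] y [82.3 99. ] 83 F [0.1 0.3 1. ]
top 504 leaf ang [-0.01  0.01  2.98]
scene 996 leaf ang [0.   2.98 3.01]
```

{"api": "arm_command", "payload": {"translation": [[0,0,0.004],[0,0,0.004],[0,0,0.003],[0,0,0.002],[0,0,0.002]], "twist": [[0,0,0],[0,0,0],[0,0,0],[0,0,0],[0,0,0]], "gripper": [0.04,0.04,0.04,0.04,0.04]}}

```text
clock: 14.5
tool_pos: [570.2, 171.9, -23.8]
tool_rot: [[-0.033, -0.999, 0.002], [-0.999, 0.033, 0.0], [-0.0, -0.002, -1.0]]
force: [-1.4, -0.4, 2.4]
opening: 0.467
```

{"api": "arm_command", "payload": {"translation": [[0,0,0.001],[0,0,0.001]], "twist": [[0,0,0],[0,0,0]], "gripper": [0.04,0.04]}}

```text
clock: 14.75
tool_pos: [570.3, 171.9, -23.9]
tool_rot: [[-0.033, -0.999, 0.002], [-0.999, 0.033, -0.0], [0.0, -0.002, -1.0]]
force: [-3.7, 0.9, 7.3]
opening: 0.47
```

{"api": "arm_command", "payload": {"translation": [[0,0,0.001],[0,0,0.001]], "twist": [[0,0,0],[0,0,0]], "gripper": [0.04,0.04]}}

```text
clock: 15.0
tool_pos: [570.3, 171.9, -23.9]
tool_rot: [[-0.032, -0.999, 0.002], [-0.999, 0.032, -0.001], [0.0, -0.002, -1.0]]
force: [-3.0, 0.9, 6.4]
opening: 0.473
```

```bash
python3 -c "
from h import *
tip(); leaf()"
```

```text
rep [ -4.1  91.5 -23.9] tip z [13.7 22.  23.2] y [82.  99.7] 80 F [-3.   0.9  6.4]
top 503 leaf ang [-0.01  0.01  3.1 ]
scene 946 leaf ang [-0.01  3.11  3.13]
```

The arm has stalled with about 7 N, so the leaf is at its stop. I'll give one slightly firmer press, then lift clear.

{"api": "arm_command", "payload": {"translation": [[0,0,0.002],[0,0,0.002],[0,0,0.002]], "twist": [[0,0,0],[0,0,0],[0,0,0]], "gripper": [0.04,0.04,0.04]}}

```text
clock: 15.52
tool_pos: [570.5, 171.9, -24.0]
tool_rot: [[-0.031, -1.0, 0.004], [-1.0, 0.031, -0.002], [0.002, -0.004, -1.0]]
force: [-5.9, -0.3, 11.4]
opening: 0.47
```

{"api": "arm_command", "payload": {"translation": [[0,0,-0.005],[0,0,-0.02],[0,0,-0.04],[0,0,-0.04],[0,0,-0.03]], "twist": [[0,0,0],[0,0,0],[0,0,0],[0,0,0],[0,0,0]], "gripper": [0.04,0.04,0.04,0.04,0.04]}}

```text
clock: 16.15
tool_pos: [568.3, 170.8, 111.5]
tool_rot: [[-0.031, -1.0, -0.002], [-1.0, 0.031, -0.005], [0.005, 0.002, -1.0]]
force: [0.2, -1.1, -0.1]
opening: 0.472
```

{"api": "arm_command", "payload": {"translation": [[0.05,0,0],[0.06,0,0],[0.06,0,0],[0.05,0,0],[0,0,0]], "twist": [[0,0,0],[0,0,0],[0,0,0],[0,0,0],[0,0,0]], "gripper": [0.04,0.04,0.04,0.04,0.04]}}

```text
clock: 16.77
tool_pos: [562.9, -54.5, 116.1]
tool_rot: [[-0.029, -1.0, 0.004], [-1.0, 0.029, -0.003], [0.003, -0.005, -1.0]]
force: [0.7, -0.2, -0.5]
opening: 0.469
```

Run:
```python
from h import *
st(); c=leaf(); carton(); cv2.imwrite('pics/s6.png',cv2.resize(c['frame'][110:290,150:450],None,fx=2.6,fy=2.6)[:,:,::-1])
for n in('scene','top'):
    c=cam(n); P=pts(c); B=(P-BO)@np.c_[XB,YB,[0,0,1]]
    for y0 in (25,60,95,120): 
        m=(c['depth']>0)&(abs(B[...,0])<75)&(abs(B[...,1]-y0)<10)&(B[...,2]<50); print(n,y0,np.median(B[m][:,2]).round(2),m.sum())
    m=(c['depth']>0)&(abs(B[...,0])<75)&(abs(B[...,1]+80)<40)&(B[...,2]<50); print('right page',np.median(B[m][:,2]).round(2))
```

```text
{'clock': 16.775, 'tool_pos': [562.932, -54.512, 116.053], 'tool_rot': [[-0.029, -1.0, 0.004], [-1.0, 0.029, -0.003], [0.003, -0.005, -1.0]], 'force': [0.735, -0.196, -0.479], 'opening': 0.469, 'joint_pos': [0.261, -0.051, -0.15, 0.004, -1.468, -0.291]}
top 62 leaf ang [0.01 3.11 3.13]
scene 1092 leaf ang [-0.01  3.11  3.13]
green n 57 [ -2.2 176.9  24.2] [[-14.4, 167.0, 22.0], [8.2, 188.2, 26.5]]
scene 25 13.81 296
scene 60 13.91 311
scene 95 14.18 308
scene 120 13.81 234
right page 10.01
top 25 14.07 69
top 60 14.09 90
top 95 14.68 125
top 120 13.88 157
right page nan
  return _methods._mean(a, axis=axis, dtype=dtype,
  ret = ret.dtype.type(ret / rcount)
```

View pics/s6.png

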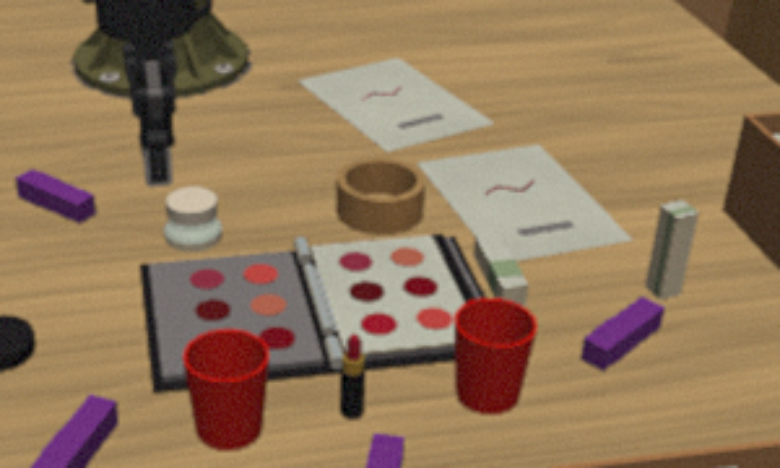

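The leaf lies flat on the left page around crop pixel (395,295), its surface at 14 mm all along. The carton is flat on the table at (500,270), and nothing else has moved.

```bash
python3 -c "
from h import *
order.sign_off()"
```

```text
the job is handed in; nothing more can be done
```

I pushed the carton off the left-hand page, turned the leaf over its spine, pressed it flat with about 11 N at most, and handed the job in at about 17 s.

**Last checks:**
- **Leaf:** both cameras put its upper face at about 14 mm from the hinge to the free edge, which is flat. My direct angle estimate read 3.11 rad.
- **Carton:** it lies flat on the table, with its top at 24 mm and its middle about 177 mm from the spine; the book's edge is at 155 mm.
- **Other things:** they look unmoved in the last picture. I did not measure them again.
- **Arm:** it was clear of everything when I handed in.

**One disagreement:** the reported tool height was about 42 mm lower than the real fingertips, as seen in both the scene and wrist cameras. My first low push toward the carton therefore passed above it without touching. I corrected for this offset in every later move. I did not find the cause.

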